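Set the regulator knob to its mark and pull it out to lock

ROBOT

A 7-joint arm with a two-finger parallel gripper is mounted at the origin on a cart in front of the work surface, level with it; the furniture and walls round the work are solid. World frame = base frame: x ahead of the robot, y to its left, z up, the work surface at z = 0. Lengths are in m, angles in rad, forces in N, time in s.
With the tool pointing down it reaches from about 0.425 to 0.95 m from the base axis. Payload 4.7 kg.
Tool frame: the origin (TCP) lies between the finger pads; the fingertips stand 25 mm ahead of it and the grasp point (between the pads) lies 6 mm ahead of it; x points along the fingers, z is the direction in which the jaws open and shut, and the axes are right-handed (so a half turn about x gives the same grasp; the last joint's range is limited). The gripper opens to 85 mm and grips with 20 to 120 N. Pads are 22 mm wide; open, the fingers measure 114 mm over their backs; the gripper's body (76 mm by 85 mm) begins 54 mm behind the grasp point. The pads swing forward as they close: fully open they stand 13 mm farther back than shut.
Start: joints at [1.218, 0.469, -0.049, 1.532, 0.024, 1.141, -0.082], TCP at [0.215, -0.64, 0.256] pointing down, gripper open.
Joint ranges: [-2.59, 2.59], [-0.33, 1.99], [-1.39, 1.29], [0.1, 2.45], [-1.04, 4.18], [0.21, 1.99], [-2.66, 2.66]. Speed limits (rad/s): [2.57, 2.57, 3.14, 3.14, 3.14, 3.14, 3.14].

INTERFACE

Orientations are given as a 3x3 rotation matrix whose columns are the frame's x, y, z axes.
In Python, from rig import * gives the robot as it stands. Calls block until the motion is done:
- movep(position, orientation): joint-space move of the TCP to a pose.
- move_l(position, attitude=None, feed=0.15, until_force=None): straight line of the TCP; attitude=None keeps the orientation; feed is the mean speed in m/s. With until_force (N) it stops when the force on the tool has changed by that much, and returns True; else False.
- move_joints(angles): joint-space move.
- command_gripper(opening, newtons=None): finger opening in m; newtons is the grip in N (None keeps the last); returns when the fingers have stopped.
- sleep(seconds).
- inverse_kinematics(position, orientation): joint angles nearest the present ones, or None.
- sense(): the state.
- camera(name): name is "scene" or "top" or "wrist"; returns (picture, depth): 420x560x3 uint8, red, green, blue; 420x560 float32, m along the optical axis (not along the pixel's ray), 0 where there is no reading.
- camera_params(name): a dict with "K" (3x3 intrinsics, pixels), "dist" ([k1, k2, p1, p2, k3] as OpenCV has them; the pictures are not rectified), "position" and "rotation" of the camera in the world; the wrist camera has in their place "tool_from_camera" (4x4, takes a point from camera to tool coordinates, whose origin is the TCP and whose axes are the tool frame's). Camera axes: x right, y down, z forward; pixel columns grow to the right and rows downward; lengths in m; the calibration is good to about 2 mm. A picture is of the moment at which its call begins: read the wrist's pose just before it. camera_params takes no time and is no camera call.
A pose or a line that the arm cannot do raises Unreachable and nothing moves.
- finish_job(): hands the job in, once; it reports no verdict.
The state is a dict: "time_s": time; "joint_pos": joint angles; "qd": joint speeds; "joint_efforts": joint torques, N m; "position": TCP position; "tcp_rot": TCP orientation; "wrist_force": force on the tool from outside, world axes, zero at the start; "ft_torque": the same for the moment, N m; "finger_gap": finger opening in m.
Only numpy, scipy, OpenCV 4.12 (cv2) and the standard library are available. Lean on these libraries where they do the work, as an engineer would, in place of code of your own. Each camera call takes 0.05 s, during which the arm holds its last target.

TASK

Turn the black bar knob on the bench pressure regulator until its orange pointer stands at the green mark on the ring around it, then pull the knob straight out of the sloping face until it locks, and let go. Leave the mark ring as it is set, and the jars and the blue case where they stand.

Things in the scene. Friction and masses are not known exactly. Their poses are not given: they have to be found in the camera images.
- regulator: white wedge-shaped bench regulator, fixed, 171 deep x 220 wide x 131 mm high; origin: centre of its underside; x from its low front to its high back, z up. Its face slopes to the front, 25 deg from horizontal, so the knob axis leans 25 deg from vertical toward -x. A flat gauge (64 mm across, 7 mm proud, reads zero) lies on the face 97 mm right of the knob axis
- knob_grip (a point): point on the knob axis in its black bar grip, 39 mm out from the face (51 when pulled out); z axis straight out of the face, x along the bar to its pointer end, which has an orange stripe. Bar 64 mm long (x), 22 wide (y); its top is 12 mm above this point, the 68 mm skirt disc under it is 21 mm below. Moves with the knob
- pointer_tip (a point): outer tip of the orange pointer at the edge of the knob's skirt, 38 mm from the axis, 24 mm below knob_grip along the axis; same axes as knob_grip
- set_mark (a point): middle of the green mark (12 mm radial x 6 mm) on the face of the dark ring (94 mm diameter, 10 mm high) round the knob, 40 mm from the knob's axis; x axis points radially outward through the mark, z out of the face
- knob (a joint): knob angle, rad; 0 = pointer straight up the slope, grows clockwise looking at the face; range -1.5 to 1.5. Stays where it is left (friction about 0.06 N m). It always starts anticlockwise of the mark, by 0.4 to 1.6 rad
- set_ring (a joint): angle of the ring with the green mark, rad, same zero and direction as the knob: the pointer is at the mark when the two are equal. Very stiff (3 N m); it is not to be turned.
- stem (a joint): how far the knob is pulled out, m; 0 = in (start), 0.012 = fully out. Needs about 5 N and stays where it is left. A tongue inside lets the knob out only within about 9 deg of the mark; elsewhere it stops after 1 mm. Once out, the knob is locked: it has only that play. A red sleeve shows under the knob when it is out
- sample_jar_1: loose sample jar with red screw cap, 44 mm diameter, 60 mm high, beside the regulator; origin at the centre of its underside
- sample_jar_2: loose sample jar with red screw cap, 44 mm diameter, 57 mm high, beside the regulator; origin at the centre of its underside
- blue_case: small loose blue case, 50 x 60 x 38 mm, behind the regulator; origin at the centre of its underside
- microscope: white and black microscope, fixed, left of the regulator: an obstacle for the arm, to be passed above or on the robot's side. About 220 x 160 mm, 430 mm high, eyepieces toward the robot; origin at its foot, on the desk; z up

How it is judged:
By the outcome, as a careful person would: the job done as asked, in the order asked, and still so for the second after the job is handed in, with the robot touching nothing.
It also fails if it takes over 35 s, if anything falls off the work surface, if the arm or the gripper's body presses on something with over 40 N, if the wrist force passes 120 N, or if a joint passes its speed limit or range.

## Working session

There is one attempt and no reset: what is moved stays moved. The work goes in short steps, each a Python script; the robot and the scene stay as the last script left them, time stands still between calls to the robot, and variables do not carry over. Pictures are saved under pics/ and viewed, and the job is handed in when it is done.

```bash
mkdir -p pics; ls
python3 - <<'E'
from rig import *
import cv2,numpy as np
for n in ["scene","top","wrist"]:
    s=sense(); p,d=camera(n); cv2.imwrite(f"pics/{n}0.png",p[:,:,::-1]); np.save(f"pics/{n}0.npy",d)
    print(n,camera_params(n))
print(sense())
E
```

```text
pics
scene {'K': array([[501.67645107,   0.        , 276.74876937],
       [  0.        , 501.67645107, 212.96297241],
       [  0.        ,   0.        ,   1.        ]]), 'dist': array([-0.18205341,  0.        ,  0.        ,  0.        ,  0.        ]), 'position': array([-0.11935966,  0.39669697,  0.82824122]), 'rotation': array([[-0.45029903, -0.57288915,  0.68485678],
       [-0.89286647,  0.28505234, -0.34861817],
       [ 0.00449954, -0.76846808, -0.63987231]])}
top {'K': array([[388.63162595,   0.        , 277.04175045],
       [  0.        , 388.63162595, 208.97905834],
       [  0.        ,   0.        ,   1.        ]]), 'dist': array([-0.02339083,  0.        ,  0.        ,  0.        ,  0.        ]), 'position': array([ 0.50003041, -0.01910578,  1.04984996]), 'rotation': array([[-0.018644  , -0.99093528,  0.13304008],
       [-0.99972738,  0.02034699,  0.01145241],
       [-0.01405556, -0.13279029, -0.99104449]])}
wrist {'K': array([[312.38274096,   0.        , 277.88345356],
       [  0.        , 312.38274096, 211.76798154],
       [  0.        ,   0.        ,   1.        ]
[... 587 characters left out ...]
d': array([ 5.66045251e-05, -1.88279896e-03,  6.95446485e-04, -2.40016730e-03,
        1.12049946e-03, -1.08842642e-03, -1.46763937e-03]), 'joint_efforts': array([ 7.07323761e-04, -5.10762727e+01, -4.67770302e-02, -2.37975580e+01,
        1.07321164e-02,  5.44881943e-03, -8.39548420e-06]), 'position': array([ 0.21464836, -0.63952471,  0.25549109]), 'tcp_rot': array([[-5.05908102e-04,  9.48037798e-01,  3.18157315e-01],
       [ 1.45289804e-03,  3.18157717e-01, -9.48036685e-01],
       [-9.99998817e-01, -1.73692996e-05, -1.53836083e-03]]), 'wrist_force': array([-0.14262021, -0.19115144,  0.87804509]), 'ft_torque': array([-0.03241655, -0.02644981,  0.03730661]), 'finger_gap': 0.085725491303683}
```

View pics/scene0.png

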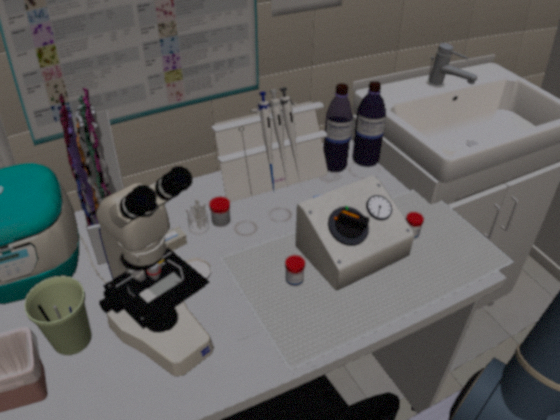

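View pics/top0.png

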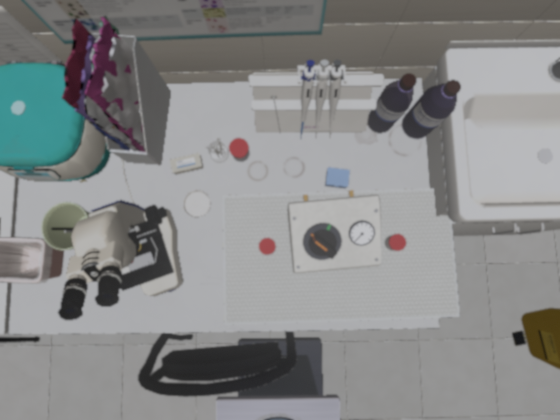

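The scene view shows the regulator near px (355,228), and the top view shows it near (335,234). The jars are at (267,246) and (397,243) in the top view, the blue case at (338,177), and the knob at about (322,241). I'll enlarge these next.

Run:
```python
import cv2
a=cv2.imread('pics/top0.png')[185:285,275:395]; b=cv2.imread('pics/scene0.png')[170:290,285:435]
cv2.imwrite('pics/topc.png',cv2.resize(a,(720,600),interpolation=cv2.INTER_CUBIC))
cv2.imwrite('pics/scenec.png',cv2.resize(b,(750,600),interpolation=cv2.INTER_CUBIC))
```

```text
(no output)
```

View pics/topc.png

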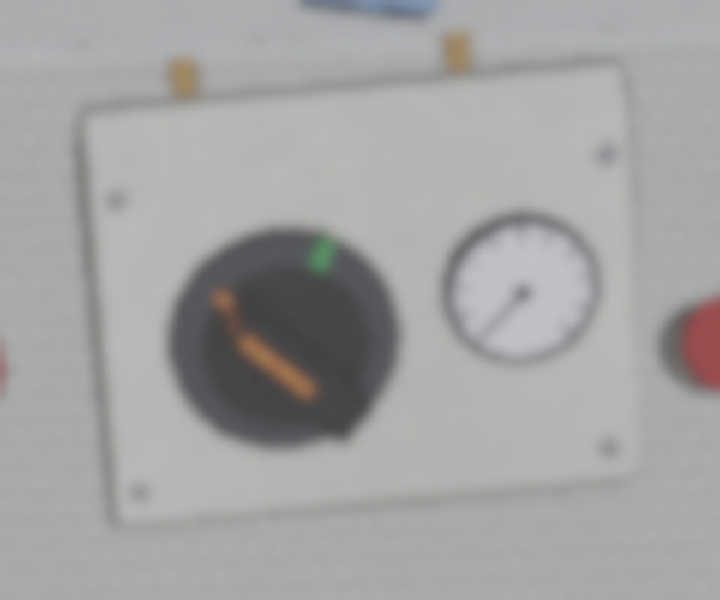

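View pics/scenec.png

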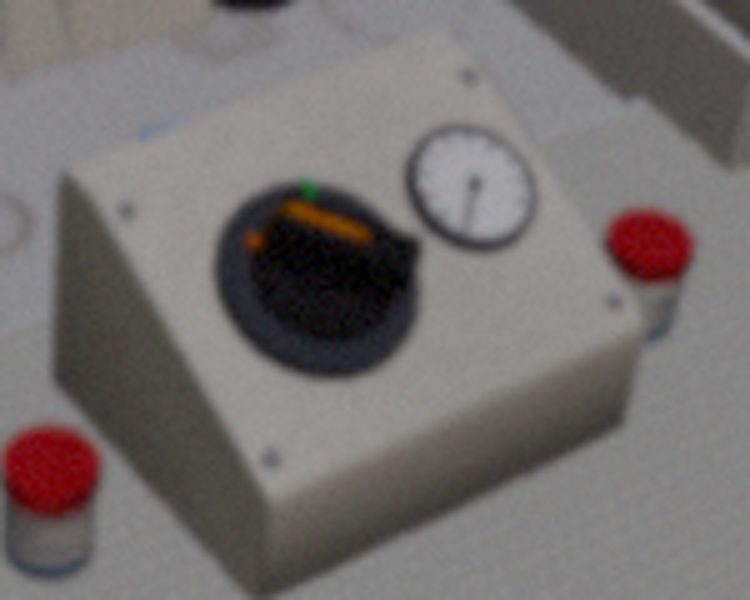

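```bash
cat > h.py <<'E'
import numpy as np, cv2
def ray(P,R,t,uv):
    u=cv2.undistortPoints(np.array(uv,float).reshape(-1,1,2),P['K'],P['dist']).reshape(-1,2)
    d=np.c_[u,np.ones(len(u))]@R.T
    return t,d
def hitplane(P,R,t,uv,n,c):
    o,d=ray(P,R,t,uv); s=(c-n@o)/(d@n); return o+s[:,None]*d
def cloud(P,R,t,D):
    v,u=np.mgrid[0:420,0:560]; uv=np.c_[u.ravel(),v.ravel()].astype(float)
    o,d=ray(P,R,t,uv); return (o+d*D.ravel()[:,None]).reshape(420,560,3)
def proj(P,R,t,X):
    return cv2.projectPoints(np.array(X,float),cv2.Rodrigues(R.T)[0],-R.T@t,P['K'],P['dist'])[0].reshape(-1,2)
E
python3 - <<'E'
from rig import *
from h import *
P=camera_params('top');R=P['rotation'];t=P['position'];D=np.load('pics/top0.npy')
C=cloud(P,R,t,D)
m=np.zeros((420,560),np.uint8); cv2.fillPoly(m,[np.array([[292,207],[376,199],[378,262],[297,268]])],1)
cv2.circle(m,(322,241),23,0,-1); cv2.circle(m,(362,233),16,0,-1)
X=C[(m>0)&(D>0)]; c=X.mean(0); n=np.linalg.svd(X-c)[2][2]; n*=np.sign(n[2])
print(n,np.degrees(np.arccos(n[2])),n@c,np.std((X-c)@n))
uv=[[288.8,202.8],[378.7,195.3],[380.8,264.7],[294.2,272]]
Q=hitplane(P,R,t,uv,n,n@c);print(Q,[np.linalg.norm(Q[i]-Q[i-1]) for i in range(4)])
print('ring',hitplane(P,R,t,[[322.3,241.3]],n,n@c+.010))
print('mark,tip',hitplane(P,R,t,[[275+322/6,185+255/6]],n,n@c+.010),hitplane(P,R,t,[[275+222/6,185+300/6]],n,n@c+.015))
print('gauge',hitplane(P,R,t,[[275+522/6,185+290/6]],n,n@c+.007))
for nm,px in [('jl',(267,246)),('jr',(397,243)),('case',(338,177))]: print(nm,C[px[1],px[0]])
E
```

```text
[-0.41178689 -0.03143553  0.91073781] 24.392488191811925 -0.13193261494927672 0.002013781565675745
[[ 0.63612604 -0.03665963  0.14149334]
 [ 0.64985474 -0.24987316  0.14034132]
 [ 0.48611901 -0.26477067  0.06579458]
 [ 0.472307   -0.04763657  0.06704425]] [np.float64(0.18027711393107365), np.float64(0.21365816923139389), np.float64(0.18052296785191618), np.float64(0.21757653926631124)]
ring [[ 0.54542668 -0.11599451  0.10872568]]
mark,tip [[ 0.57733965 -0.13086405  0.12264178]] [[ 0.56027582 -0.09060811  0.12180598]]
gauge [[ 0.56265206 -0.21234297  0.10989443]]
jl [0.53865543 0.01964222 0.05881065]
jr [ 0.53972628 -0.31065964  0.05824736]
case [ 0.71744475 -0.170217    0.0410851 ]
```

```bash
cat >> h.py <<'E'
def face(yaw,tilt=np.radians(25)):
    # returns R with columns u (up slope), left, n
    cy,sy=np.cos(yaw),np.sin(yaw); f=np.array([cy,sy,0]); l=np.array([-sy,cy,0])
    n=-np.sin(tilt)*f+np.cos(tilt)*np.array([0,0,1.]); u=np.cross(l,n)
    return u,l,n
def tool(u,l,n,a,flip):
    # knob angle a clockwise from u; jaws perpendicular to bar
    b=np.cos(a)*u-np.sin(a)*l   # bar dir to pointer
    x=-n; z=np.cross(n,b)*(1 if flip else -1); y=np.cross(z,x)
    return np.c_[x,y,z]
E
python3 - <<'E'
from rig import *
from h import *
u,l,n=face(np.radians(4)); c=np.array([.545,-.116,.1087])
print(u,l,n)
for flip in (0,1):
  for a in (-.88,-.4,0,.46):
    for h in (0.03,.15):
      q=inverse_kinematics(c+n*h,tool(u,l,n,a,flip)); print(flip,a,h,None if q is None else np.round(q,2))
E
```

```text
[0.90410007 0.06322084 0.42261826] [-0.06975647  0.99756405  0.        ] [-0.42158878 -0.02948036  0.90630779]
0 -0.88 0.03 [ 0.53  0.31 -0.39  2.21  0.05  0.21 -0.49]
0 -0.88 0.15 [ 0.83  0.07 -0.61  2.18 -0.18  0.49 -0.26]
0 -0.4 0.03 [ 0.48  0.31 -0.33  2.21 -0.05  0.21 -0.87]
0 -0.4 0.15 [ 0.79  0.07 -0.57  2.19 -0.19  0.49 -0.73]
0 0 0.03 [ 0.42  0.3  -0.26  2.22 -0.14  0.21 -1.18]
0 0 0.15 [ 0.75  0.06 -0.53  2.19 -0.19  0.49 -1.12]
0 0.46 0.03 [ 0.37  0.3  -0.2   2.22 -0.24  0.21 -1.55]
0 0.46 0.15 [ 0.69  0.06 -0.47  2.19 -0.21  0.49 -1.57]
1 -0.88 0.03 [ 1.13  0.58 -1.18  2.18  1.12  0.49  1.7 ]
1 -0.88 0.15 None
1 -0.4 0.03 [ 1.13  0.58 -1.18  2.18  1.12  0.49  1.22]
1 -0.4 0.15 [ 1.31  0.15 -1.14  2.17  0.05  0.49  2.21]
1 0 0.03 [ 0.69  0.34 -0.58  2.2   0.36  0.23  1.49]
1 0 0.15 [ 0.78  0.07 -0.56  2.19 -0.19  0.49  2.01]
1 0.46 0.03 [ 0.68  0.34 -0.57  2.2   0.35  0.23  1.04]
1 0.46 0.15 [ 0.89  0.08 -0.68  2.18 -0.16  0.49  1.53]
```

Run:
```python
from rig import *
from h import *
u,l,n=face(np.radians(4)); c=np.array([.545,-.116,.1087])
movep(c+n*.16,tool(u,l,n,-.88,0))
s=sense(); p,d=camera('wrist'); cv2.imwrite('pics/w1.png',p[:,:,::-1]); np.savez('pics/w1.npz',d=d,p=s['position'],R=s['tcp_rot'])
print(s['time_s'],s['joint_pos'],s['position'],c+n*.16)
```

```text
2.2417 [ 0.84126981  0.05042537 -0.61331629  2.17909134 -0.20024344  0.51123932
 -0.23384178] [ 0.4778373  -0.12189103  0.25383974] [ 0.47754579 -0.12071686  0.25370925]
```

View pics/w1.png

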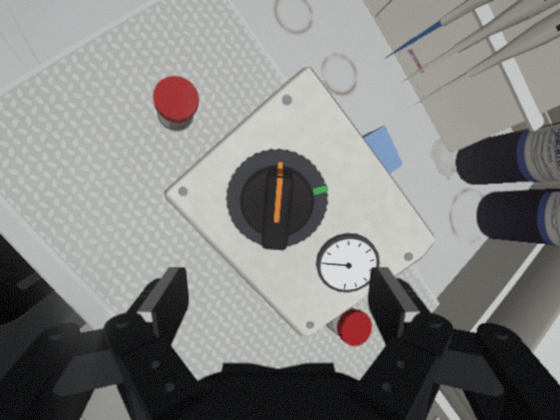

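The wrist view shows the knob centred near (277,200), with the pointer up at (280,165) and the mark at (320,190). The gauge is at (348,265). I'll enlarge this and fit the plane.

Run:
```python
from rig import *
from h import *
a=cv2.imread('pics/w1.png')[140:260,215:345]
cv2.imwrite('pics/w1c.png',cv2.resize(a,(650,600),interpolation=cv2.INTER_CUBIC))
P=camera_params('wrist');z=np.load('pics/w1.npz');T=P['tool_from_camera'];R=z['R']@T[:3,:3];t=z['R']@T[:3,3]+z['p']
C=cloud(P,R,t,z['d'])
m=np.zeros((420,560),np.uint8); cv2.fillPoly(m,[np.array([[307,75],[428,237],[310,325],[172,193]])],1)
cv2.circle(m,(277,199),56,0,-1); cv2.circle(m,(348,265),38,0,-1); m[265:,370:]=0
X=C[(m>0)&(z['d']>0)]; c=np.median(X,0); 
for k in range(4):
    c=X.mean(0); n=np.linalg.svd(X-c)[2][2]; n*=np.sign(n[2]); r=(X-c)@n; X=X[abs(r)<2.5*r.std()]
print(n,np.degrees(np.arccos(n[2])),np.degrees(np.arctan2(-n[1],-n[0])),n@c,r.std())
uv=[[308,67],[434,238],[307,334],[165,193]]
Q=hitplane(P,R,t,uv,n,n@c);print(Q,[np.linalg.norm(Q[i]-Q[i-1]) for i in range(4)])
print('desk',np.median(C[120:150,60:120].reshape(-1,3),0), 'jar',C[98,176])
```

```text
[-0.41986863 -0.03097714  0.90705609] 24.89835690113043 4.219532356834744 -0.1371975611070433 0.0007613212423834235
[[ 0.62840562 -0.03766951  0.13834134]
 [ 0.64379715 -0.24235781  0.13847558]
 [ 0.49104634 -0.26145585  0.06711629]
 [ 0.47156389 -0.04858429  0.06536787]] [np.float64(0.17333086689183919), np.float64(0.2052662052678908), np.float64(0.16967526025889873), np.float64(0.21376838873646073)]
desk [ 0.45004322  0.05219434 -0.00084706] jar [0.53752652 0.0185024  0.06070346]
```

View pics/w1c.png

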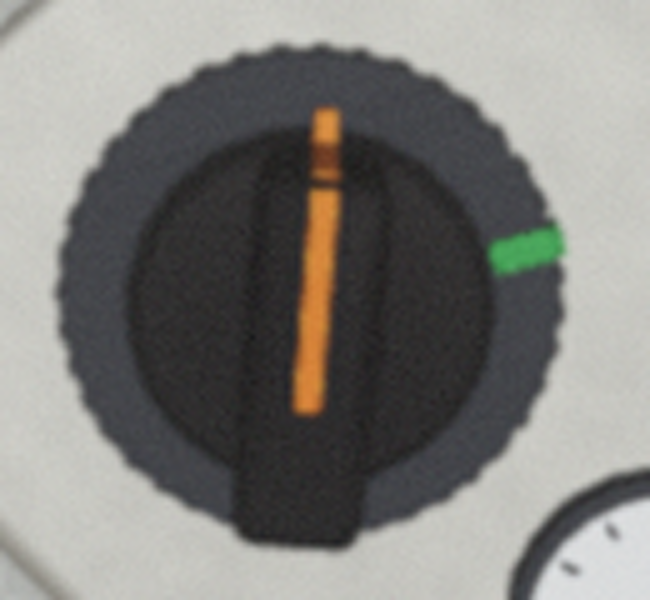

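Run:
```python
from rig import *
from h import *
P=camera_params('wrist');z=np.load('pics/w1.npz');T=P['tool_from_camera'];R=z['R']@T[:3,:3];t=z['R']@T[:3,3]+z['p']
C=cloud(P,R,t,z['d'])
n=np.array([-0.41986863,-0.03097714,0.90705609]); k=-0.1372
H=(C@n-k)*1000
def px(x,y): return (215+x/5,140+y/5)
for nm,(x,y) in dict(ringL=(90,290),ringR=(530,330),ringT=(230,95),skirtL=(190,290),skirtR=(440,300),bar=(340,330),bar2=(270,400),gauge=(650,560)).items():
    a,b=px(x,y); print(nm, np.median(H[int(b)-1:int(b)+3,int(a)-1:int(a)+3]))
u,l,nn=face(np.radians(4.2)); 
E_=[px(*e) for e in [(57,290),(565,290),(311,42),(230,55),(410,65),(100,440),(150,490),(500,470),(450,505),(95,165),(530,165)]]
for dk in (0,-.006,-.012):
  for h in (.005,.010):
    Q=hitplane(P,R,t,E_,n,k+dk+h); xy=np.c_[Q@u,-(Q@l)]
    A=np.c_[2*xy,np.ones(len(xy))]; s=np.linalg.lstsq(A,(xy**2).sum(1),rcond=None)[0]; r=np.sqrt(s[2]+s[0]**2+s[1]**2)
    cen=s[0]*u-s[1]*l+(k+dk+h)*nn
    mk=hitplane(P,R,t,[px(527,250)],n,k+dk+.010)[0]-cen; tp=hitplane(P,R,t,[px(326,112)],n,k+dk+.015)[0]-cen
    print(dk,h,'diam',2*r,cen,np.std(np.hypot(*(xy-s[:2]).T)-r))
    for v in(mk,tp): print('   r',np.hypot(v@u,v@l),'ang',np.arctan2(-v@l,v@u))
```

```text
ringL 10.193335374000606
ringR 9.833171337462463
ringT 9.96077379713152
skirtL 17.667077142614374
skirtR 18.038345596401822
bar 50.81706422025768
bar2 51.03351407959477
gauge 7.166930832316176
0 0.005 diam 0.09713294611492988 [ 0.54486076 -0.11756159  0.10350896] 0.0005158795944572723
   r 0.041258079177682434 ang 0.3955982037718517
   r 0.038248174661444916 ang -0.8097121811663166
0 0.01 diam 0.09541958823490428 [ 0.54347646 -0.11659546  0.10841506] 0.0005067798357897992
   r 0.04087206172847333 ang 0.42800307648659247
   r 0.03686590085842321 ang -0.8071971197286543
-0.006 0.005 diam 0.09918897557094948 [ 0.54652192 -0.11872095  0.09762163] 0.0005267993048582015
   r 0.042138306905924044 ang 0.39627533930037456
   r 0.0390267239913289 ang -0.809607924998823
-0.006 0.01 diam 0.0974756176909287 [ 0.54513762 -0.11775482  0.10252773] 0.0005176995461907757
   r 0.04175274214636876 ang 0.4280030764865838
   r 0.037644457806224864 ang -0.8071410512627899
-0.012 0.005 diam 0.10124500502697283 [ 0.54818308 -0.11988031  0.0917343 ] 0.0005377190152591872
   r 0.04301855316442672 ang 0.39692476400258114
   r 0.03980527372881426 ang -0.8095077471146291
-0.012 0.01 diam 0.09953164714695283 [ 0.54679878 -0.11891418  0.0966404 ] 0.0005286192565917214
   r 0.042633422564265215 ang 0.42800307648658414
   r 0.038423014867572415 ang -0.8070872550026078
```

Run:
```python
from rig import *
from h import *
P=camera_params('wrist');z=np.load('pics/w1.npz');T=P['tool_from_camera'];R=z['R']@T[:3,:3];t=z['R']@T[:3,3]+z['p']
n=np.array([-0.41986863,-0.03097714,0.90705609]); k=-0.1372
u,l,nn=face(np.radians(4.2),np.radians(24.9)); c=np.array([.54348,-.1166,.10842])
def px(x,y): return (215+x/5,140+y/5)
def f(pts,h):
    Q=hitplane(P,R,t,[px(*p) for p in pts],n,k+h)-c
    return np.c_[Q@u,-(Q@l)]*1000
S=f([(326,185),(308,412)],.051); d=S[0]-S[1]; ang=np.arctan2(d[1],d[0]); print('stripe',S,ang)
for nm,p,h in [('stripe',(308,412),.051),('tip',(326,112),.015),('barendL',(240,535),.051),('barendR',(352,545),.051),('skirtL',(127,300),.018),('skirtR',(495,300),.018),('barE1',(262,200),.051),('barE2',(380,200),.051)]:
    v=f([p],h)[0]; b=np.array([np.cos(ang),np.sin(ang)]); print(nm,'along',v@b,'perp(right)',-v[0]*b[1]+v[1]*b[0])
print('gauge',f([((348-215)*5,(265-140)*5)],.007))
# mark in ring frame
print(f([(491,256),(565,240),(527,250)],.010))
```

```text
stripe [[ 21.37356883 -22.28518922]
 [ -4.49866196   4.32768773]] -0.7995087756708102
stripe along -6.238844512780781 perp(right) -0.20894883382504625
tip along 36.85988526469328 perp(right) -0.29537690574201036
barendL along -28.534843672390206 perp(right) -9.803115915390643
barendR along -28.95100085293636 perp(right) 8.796070932593128
skirtL along 1.0285095642318707 perp(right) -33.32190939102517
skirtR along 5.975247454766329 perp(right) 32.52011839094887
barE1 along 27.79479620503355 perp(right) -9.881702368539205
barE2 along 29.165606144043945 perp(right) 8.292751474078615
gauge [[11.4598018  96.71993809]]
[[31.4178169  13.61919856]
 [43.67488824 19.93220162]
 [37.18201414 16.9593547 ]]
```

```bash
cat >> h.py <<'E'
U,L,N=face(np.radians(4.2),np.radians(24.95)); C0=np.array([.54348,-.1166,.10842])
E
python3 - <<'E'
from rig import *
from h import *
command_gripper(.055,30)
move_l(C0+N*.075,tool(U,L,N,-.80,0),feed=.15)
r=move_l(C0+N*.039,tool(U,L,N,-.80,0),feed=.06,until_force=8)
s=sense(); print(r,s['time_s'],s['joint_pos'],(s['position']-C0)@np.c_[U,L,N],s['wrist_force'])
p,d=camera('scene'); cv2.imwrite('pics/s2.png',cv2.resize(p[130:310,240:480,::-1],(800,600)))
for a in np.arange(-.6,.5,.2):
    print(a,inverse_kinematics(C0+N*.039,tool(U,L,N,a,0)), inverse_kinematics(C0+N*.055,tool(U,L,N,a,0)) is not None)
E
```

```text
False 4.1667 [ 0.59107105  0.30189487 -0.4521136   2.21093285  0.09476997  0.23546754
 -0.59968911] [1.99684654e-05 2.26193177e-04 3.88628603e-02] [-0.4150164  -0.19722821  1.01482326]
-0.6 [ 0.55128611  0.29543305 -0.40501624  2.21304795  0.02725115  0.23320316
 -0.73590195] True
-0.39999999999999997 [ 0.51043015  0.28985788 -0.3573718   2.21516865 -0.03984331  0.23196334
 -0.87239743] True
-0.19999999999999996 [ 0.46884408  0.2848683  -0.30904812  2.21735184 -0.10632711  0.23169623
 -1.00934984] True
1.1102230246251565e-16 [ 0.42643463  0.28044427 -0.2599033   2.21960029 -0.17205843  0.23237237
 -1.14691086] True
0.20000000000000007 [ 0.38311977  0.27657775 -0.2098093   2.22191585 -0.23689215  0.23397296
 -1.28523257] True
0.4 [ 0.33889333  0.27327611 -0.1587251   2.22429582 -0.30059648  0.23648443
 -1.42454728] True
```

View pics/s2.png

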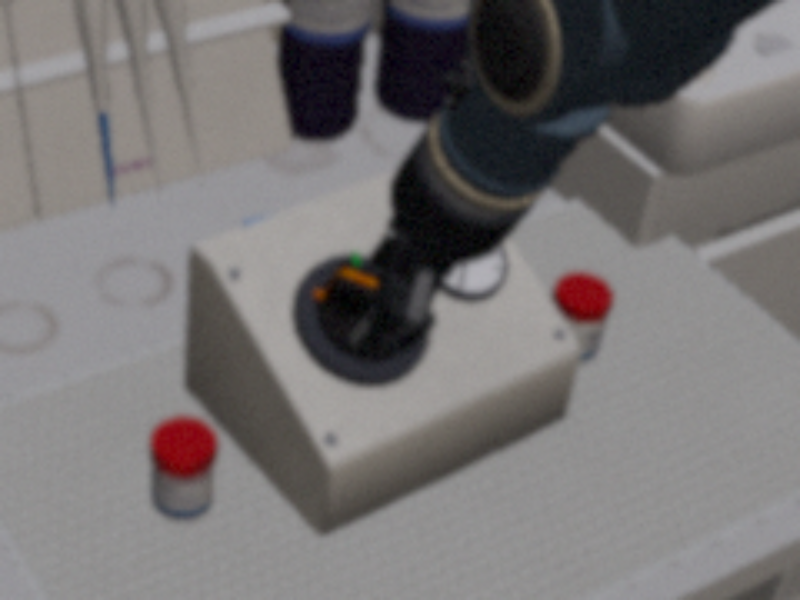

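The gripper straddles the bar with no contact, and the jars and gauge are clear of it. I'll close on the bar and turn it.

Run:
```python
from rig import *
from h import *
command_gripper(.015,40)
def st(tag):
    s=sense(); e=s['tcp_rot']; print(tag,round(s['time_s'],2),'gap',round(s['finger_gap'],4),((s['position']-C0)@np.c_[U,L,N]*1000).round(1),'F',(s['wrist_force']@np.c_[U,L,N]).round(1),'T',(s['ft_torque']@np.c_[U,L,N]).round(2)); return s
s=st('closed')
for a in np.linspace(-.8,.43,8)[1:]:
    move_l(C0+N*.039,tool(U,L,N,a,0),feed=.1)
    s=st(round(a,2))
    if np.linalg.norm(s['wrist_force'])>40 or s['finger_gap']<.019: break
sleep(.2)
s=sense(); p,d=camera('wrist'); cv2.imwrite('pics/w3.png',p[:,:,::-1]); np.savez('pics/w3.npz',d=d,p=s['position'],R=s['tcp_rot'])
p,d=camera('top'); cv2.imwrite('pics/t3.png',cv2.resize(p[185:285,275:395,::-1],(720,600),interpolation=cv2.INTER_CUBIC))
st('end')
```

```text
closed 4.61 gap 0.0217 [ 0.5 -0.4 39.4] F [-0.2 -0.8  4.8] T [-0.04  0.49 -0.02]
-0.62 4.93 gap 0.021 [ 0.4 -0.3 39.3] F [-0.4 -1.9  5. ] T [-0.12  0.49 -0.  ]
-0.45 5.26 gap 0.0213 [ 0.4 -0.3 39.4] F [-0.3 -1.   6.4] T [-0.09  0.49 -0.05]
-0.27 5.58 gap 0.0214 [ 0.4 -0.3 39.4] F [-0.5 -0.8  6.3] T [-0.04  0.46 -0.11]
-0.1 5.91 gap 0.021 [ 0.4 -0.2 39.4] F [-0.8 -0.9  5.3] T [-0.05  0.44 -0.05]
0.08 6.23 gap 0.0216 [ 0.5 -0.2 39.4] F [-0.  -0.7  6.4] T [-0.05  0.47 -0.05]
0.25 6.56 gap 0.0213 [ 0.5 -0.1 39.4] F [-0.4 -1.   5.7] T [0.03 0.43 0.01]
0.43 6.88 gap 0.0211 [ 0.6 -0.1 39.4] F [-0.  -0.2  7.3] T [ 0.04  0.4  -0.11]
end 7.18 gap 0.0213 [ 0.6 -0.1 39.4] F [1.8 0.6 5.9] T [ 0.01  0.37 -0.09]
```

View pics/w3.png

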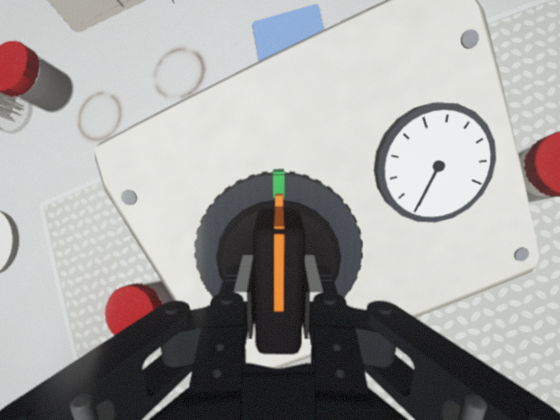

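View pics/t3.png

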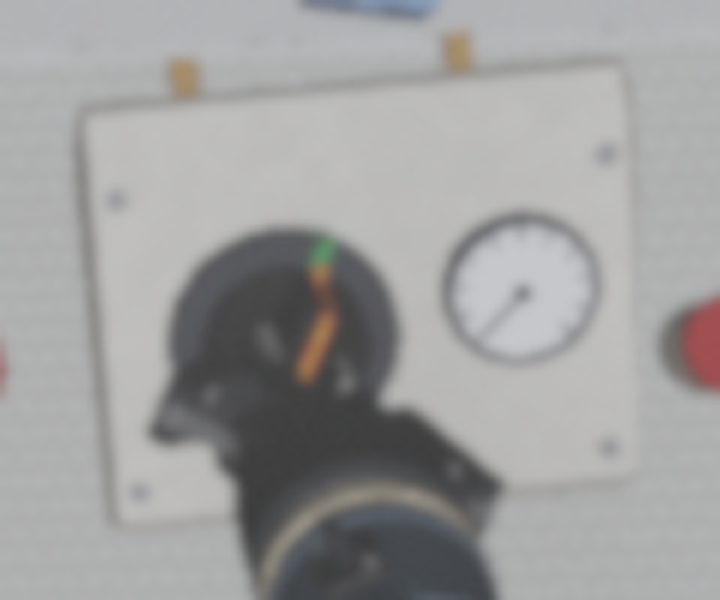

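The orange pointer (279,212) is in line with the green mark (278.5,182). I'll enlarge to measure the residual.

Run:
```python
from rig import *
from h import *
im=cv2.imread('pics/w3.png'); cv2.imwrite('pics/w3c.png',cv2.resize(im[160:240,240:320],(600,600),interpolation=cv2.INTER_CUBIC))
P=camera_params('wrist');z=np.load('pics/w3.npz');T=P['tool_from_camera'];R=z['R']@T[:3,:3];t=z['R']@T[:3,3]+z['p']
hsv=cv2.cvtColor(im,cv2.COLOR_BGR2HSV); k=N@C0-.010
for nm,lo,hi,h,rows in [('green',45,80,.010,(165,196)),('tip',5,20,.015,(192,212)),('stripe',5,20,.051,(235,312))]:
    m=(hsv[...,0]>=lo)&(hsv[...,0]<=hi)&(hsv[...,1]>130)&(hsv[...,2]>90)
    m[:rows[0]]=0;m[rows[1]:]=0; m[:,:260]=0; m[:,300:]=0
    v,u_=np.nonzero(m); Q=hitplane(P,R,t,np.c_[u_,v],N,k+h)-C0; x,y=Q@U,-(Q@L)
    print(nm,m.sum(),(u_.mean(),v.mean()),'r',np.hypot(x.mean(),y.mean()),'ang',np.arctan2(y.mean(),x.mean()),'xy',x.mean(),y.mean())
    pf=np.polyfit(v,u_,1); print('  slope',pf)
```

```text
green 218 (np.float64(278.1651376146789), np.float64(182.39908256880733)) r 0.04189686889946806 ang 0.41409307892424324 xy 0.038355812807421584 0.01685761689745167
  slope [-4.44443241e-02  2.86271742e+02]
tip 155 (np.float64(278.63870967741934), np.float64(202.8)) r 0.032440822417268644 ang 0.41781549598473056 xy 0.02965018226706477 0.013163344963898718
  slope [1.14336431e-02 2.76319967e+02]
stripe 889 (np.float64(278.29583802024746), np.float64(272.1361079865017)) r 0.012339632686291829 ang 0.3861031198611084 xy 0.011431233129926461 0.004646874644518977
  slope [-9.10216545e-03  2.80772866e+02]
```

View pics/w3c.png

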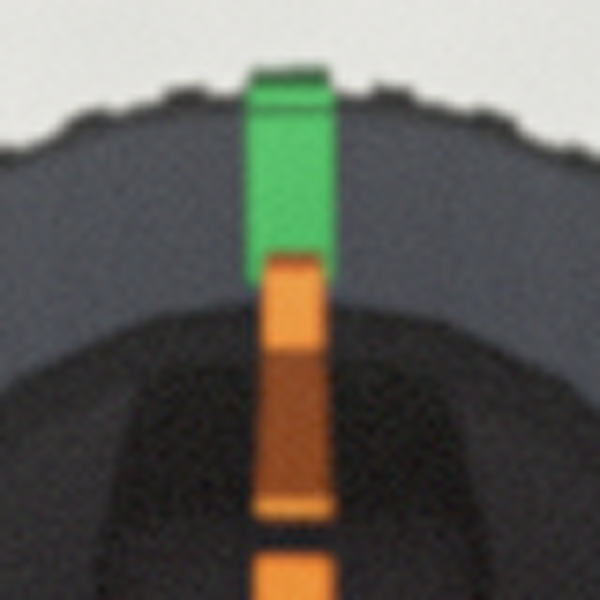

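The pointer is within about 0.3° of the mark, so I'll pull straight out now.

Run:
```python
from rig import *
from h import *
def st(tag):
    s=sense(); print(tag,round(s['time_s'],2),'gap',round(s['finger_gap'],4),((s['position']-C0)@np.c_[U,L,N]*1000).round(1),'F',(s['wrist_force']@np.c_[U,L,N]).round(1),'T',(s['ft_torque']@np.c_[U,L,N]).round(2)); return s
s=st('0'); p0=s['position']; R0=s['tcp_rot']; A=tool(U,L,N,.43,0)
for d in (.004,.008,.0115,.0135):
    r=move_l(C0+N*(.039+d),A,feed=.03,until_force=25); s=st(d)
    if r: print('force stop'); break
sleep(.2); st('hold')
s=sense(); p,d=camera('wrist'); cv2.imwrite('pics/w4.png',p[:,:,::-1]); np.savez('pics/w4.npz',d=d,p=s['position'],R=s['tcp_rot'])
p,d=camera('scene'); cv2.imwrite('pics/s4.png',cv2.resize(p[170:290,285:435,::-1],(750,600),interpolation=cv2.INTER_CUBIC))
```

```text
0 7.18 gap 0.0213 [ 0.6 -0.1 39.4] F [1.8 0.6 5.9] T [ 0.01  0.37 -0.09]
0.004 7.47 gap 0.0216 [ 0.5 -0.1 43.2] F [ 1.7 -1.   2.5] T [-0.03  0.1  -0.03]
0.008 7.75 gap 0.0213 [ 0.5 -0.1 47.3] F [ 2.  -0.5  1.5] T [-0.03 -0.09  0.06]
0.0115 8.02 gap 0.0213 [ 0.5 -0.1 50.8] F [ 1.6 -1.2  2.5] T [-0.09 -0.22  0.08]
0.0135 8.27 gap 0.0213 [ 0.4 -0.1 51.7] F [  4.9  -1.6 -12.7] T [-0.39 -0.7   0.  ]
hold 8.47 gap 0.0211 [ 0.4 -0.1 51.7] F [  5.6  -2.4 -13.5] T [-0.34 -0.67  0.03]
```

View pics/w4.png

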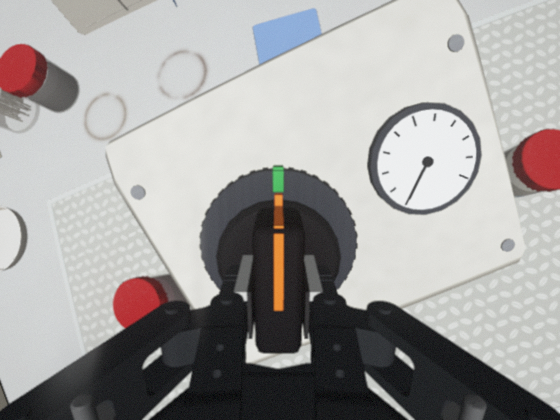

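View pics/s4.png

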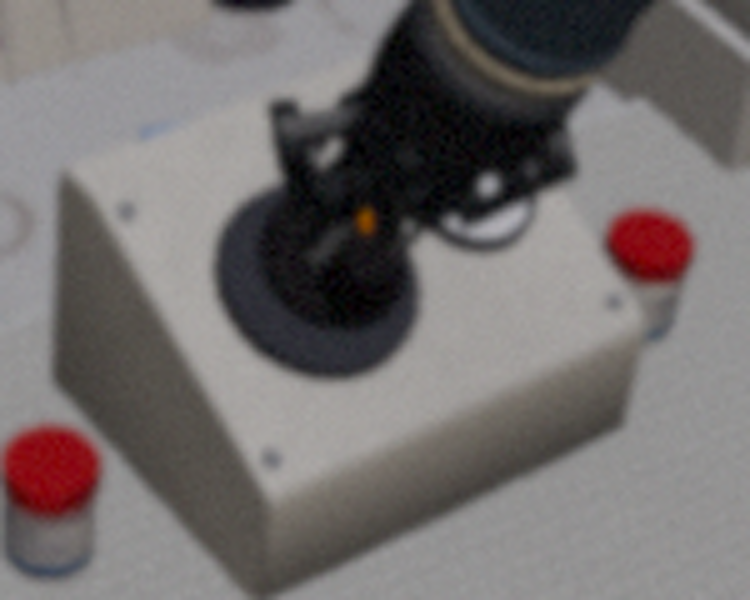

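The pull reached a hard stop after 12 mm of travel, and the pointer is still on the mark. I'll release, back off and check.

Run:
```python
from rig import *
from h import *
A=tool(U,L,N,.43,0)
command_gripper(.055)
move_l(C0+N*.09,A,feed=.06); move_l(C0+N*.16,A,feed=.15); sleep(.3)
s=sense(); p,d=camera('wrist'); cv2.imwrite('pics/w5.png',p[:,:,::-1]); np.savez('pics/w5.npz',d=d,p=s['position'],R=s['tcp_rot'])
cv2.imwrite('pics/w5c.png',cv2.resize(p[120:270,200:350,::-1],(600,600),interpolation=cv2.INTER_CUBIC))
P=camera_params('wrist');T=P['tool_from_camera'];R=s['tcp_rot']@T[:3,:3];t=s['tcp_rot']@T[:3,3]+s['position']
H=(cloud(P,R,t,d)-C0)@N*1000+10
q=proj(P,R,t,[C0+N*.053,C0+N*.053+L*.008,C0+N*.053-U*.01]); print(q.round(),[np.median(H[int(b)-1:int(b)+2,int(a)-1:int(a)+2]) for a,b in q])
p,d=camera('scene'); cv2.imwrite('pics/s5.png',cv2.resize(p[170:290,285:435,::-1],(750,600),interpolation=cv2.INTER_CUBIC))
p,d=camera('top'); cv2.imwrite('pics/t5.png',p[:,:,::-1])
s=sense();print(s['time_s'],s['wrist_force'])
```

```text
[[279. 217.]
 [269. 221.]
 [284. 228.]] [np.float64(62.882454770479725), np.float64(61.88800607196426), np.float64(61.61808036574495)]
10.8333 [-0.3036596  -0.43732343  0.91204798]
```

View pics/w5c.png

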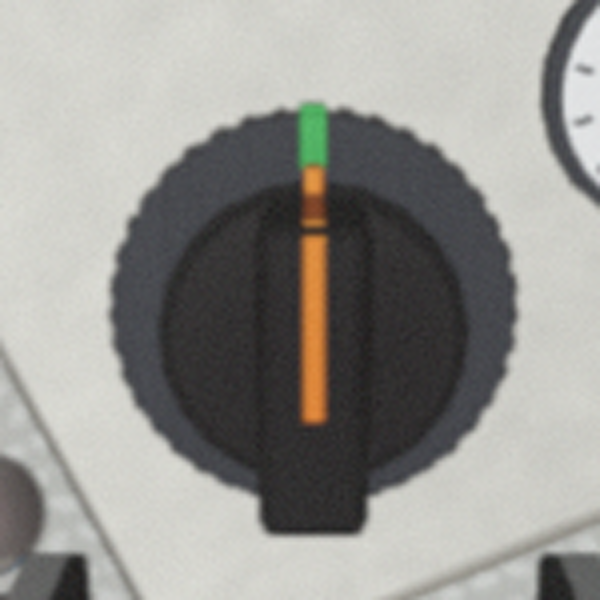

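View pics/s5.png

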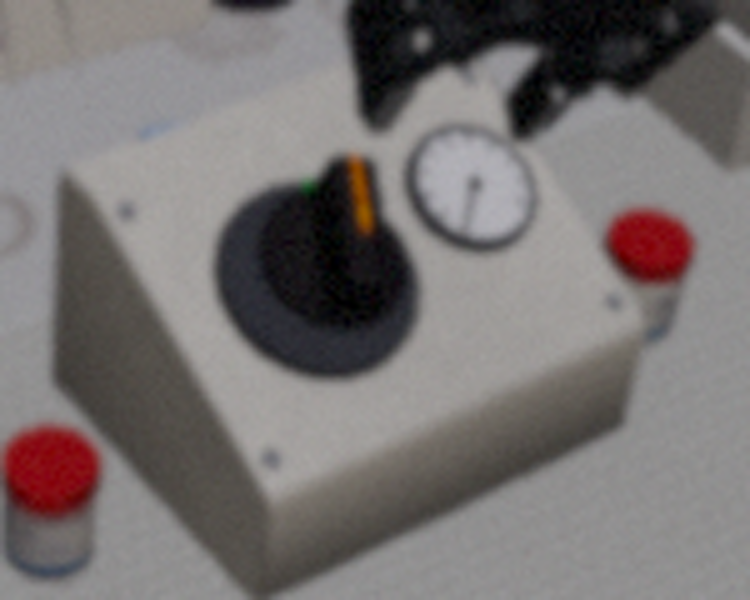

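View pics/t5.png

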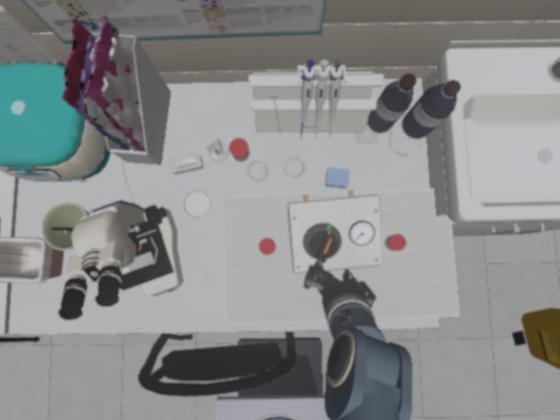

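Run:
```python
from rig import *
from h import *
P=camera_params('wrist');T=P['tool_from_camera']
for f,a in (('w1',-.8),('w5',.42)):
    z=np.load(f'pics/{f}.npz');R=z['R']@T[:3,:3];t=z['R']@T[:3,3]+z['p']
    H=(cloud(P,R,t,z['d'])-C0)@N*1000+10
    b=np.cos(a)*U-np.sin(a)*L; s=np.cross(N,b)
    base=(.041,.008) if f=='w1' else (.053,.020)
    for nm,h,pts in (('bar',base[0],[b*x+s*y for x in np.linspace(-.025,.025,9) for y in(-.006,0,.006)]),('skirt',base[1],[b*x+s*y for x in np.linspace(-.012,.012,7) for y in(-.024,-.02,.02,.024)]),('ring',0,[b*x+s*y for x in (-.01,0,.01) for y in(-.041,.041)])):
        q=proj(P,R,t,[C0+N*h+p for p in pts]).round().astype(int); v=H[q[:,1],q[:,0]]; print(f,nm,np.median(v),v.std())
```

```text
w1 bar 50.0242185330446 0.7130474243560554
w1 skirt 17.07189830551381 0.6271389664967288
w1 ring 8.80220798885679 0.7410886616293665
w5 bar 62.32515948712593 0.5424032457943948
w5 skirt 29.028475917475525 0.5294731349409415
w5 ring 8.6944647589096 0.8200349534329762
```

The bar and skirt both rose about 12 mm and the ring did not move. Everything checks out, so I'll hand in the job.

```bash
python3 -c "
from rig import *
print(finish_job(), sense()['time_s'])"
```

```text
the job is handed in; nothing more can be done
the job is handed in; nothing more can be done
```

The knob now stands with its orange pointer on the green mark, pulled fully out and released. I handed the job in at about 11 s on the robot's clock, well under the 35 s limit.

- **Turn:** I gripped the bar and turned it about 70° clockwise. The wrist picture puts the pointer within about 0.3° of the green mark.
- **Pull:** I drew the knob straight out until it met a hard stop after about 12 mm. Readings before and after show the bar rising 12.3 mm and the skirt 12.0 mm.
- **Forces:** The largest wrist force I read was about 15 N.
- **Left alone:** The ring's height is unchanged. The mark, the jars and the blue case look the same in the before and after pictures. The gripper is standing clear of the knob.
- **Not confirmed:** The red sleeve was hidden under the skirt in every view. That the knob is fully out therefore rests on the hard stop and the depth readings.

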